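Draw a filter cartridge out of its warmer with a pull hook

ROBOT

A 6-joint arm with a two-finger parallel gripper is mounted at the origin on the work surface. World frame = base frame: x ahead of the robot, y to its left, z up, the work surface at z = 0. Lengths are in m, angles in rad, forces in N, time in s.
With the tool pointing down it reaches from about 0.35 to 0.95 m from the base axis. Payload 17.4 kg.
Tool frame: the origin (TCP) lies where the fingers leave the gripper's body, on its centre line; the fingertips stand arm.tips_ahead ahead of it and the grasp point (between the pads) lies 65 mm ahead of it (arm.tips_ahead is the distance from the TCP to the fingertips, in m); z points along the fingers, y is the direction in which the jaws open and shut (so a half turn about z gives the same grasp; the last joint's range is limited). The gripper opens to 93 mm and grips with 3 to 60 N. Pads are 15 mm wide; open, the fingers measure 128 mm over their backs; the gripper's body (75 mm by 188 mm) begins 65 mm behind the grasp point.
Start: joints at [1.169, 0.116, 1.442, -0, 1.584, -0.038], TCP at [0.24, 0.631, 0.303] pointing down, gripper open.
Joint ranges: [-2.83, 2.83], [-0.83, 2.19], [0.07, 2.5], [-1.14, 4.28], [0.01, 3], [-2.97, 2.97]. Speed limits (rad/s): [1.89, 1.89, 2.22, 3.14, 3.14, 3.14].

INTERFACE

Orientations are given as a rotation vector (axis times angle).
In Python, from rig import arm, imaging gives the robot as it stands. Calls block until the motion is done:
- arm.movep(position, orientation): joint-space move of the TCP to a pose.
- arm.move_linear(position, attitude=None, max_speed=0.15, contact_N=None): straight line of the TCP; attitude=None keeps the orientation; max_speed is the mean speed in m/s. With contact_N (N) it stops when the force on the tool has changed by that much, and returns True; else False.
- arm.goto_joints(angles): joint-space move.
- arm.release() and arm.grasp(squeeze=None): open the fingers fully, or close them until they stop; squeeze is the grip in N (None keeps the last).
- arm.dwell(seconds).
- arm.ik(position, orientation): joint angles nearest the present ones, or None.
- imaging.snapshot(name): name is "scene" or "top" or "wrist"; returns (picture, depth): 400x640x3 uint8, blue, green, red; 400x640 float32, m along the optical axis (not along the pixel's ray), 0 where there is no reading.
- imaging.camera_model(name): a dict with "intrinsics" (3x3 intrinsics, pixels), "distortion" ([k1, k2, p1, p2, k3] as OpenCV has them; the pictures are not rectified), "eye" and "attitude" of the camera in the world; the wrist camera has in their place "mount" (4x4, takes a point from camera to tool coordinates, whose origin is the TCP and whose axes are the flange's). Camera axes: x right, y down, z forward; pixel columns grow to the right and rows downward; lengths in m; the calibration is good to about 2 mm. A picture is of the moment at which its call begins: read the wrist's pose just before it. camera_model takes no time and is no camera call.
A pose or a line that the arm cannot do raises arm.PlanningError and nothing moves.
- arm.close_job(): hands the job in, once; it reports no verdict.
Readings, each from a call of its own:
- arm.get_clock(): time.
- arm.get_q(): joint angles.
- arm.get_qvel(): joint speeds.
- arm.get_joint_torque(): joint torques, N m.
- arm.get_tool_pos(): TCP position.
- arm.get_ee_rot(): TCP orientation.
- arm.get_contact_force(): force on the tool from outside, world axes, zero at the start.
- arm.get_wrist_torque(): the same for the moment, N m.
- arm.get_finger_gap(): finger opening in m.
Only numpy, scipy, OpenCV 4.12 (cv2) and the standard library are available. Lean on these libraries where they do the work, as an engineer would, in place of code of your own. Each camera call takes 0.05 s, during which the arm holds its last target. There are 200 camera calls.

TASK

Take the pull hook from its stand, reach down into the deep bore of the white filter warmer (the hook's wire is a little bent, so feel your way), catch the loop of the filter cartridge and gently draw the cartridge all the way out. With the hook alone, set the cartridge down gently, upright in the steel cup, unhook it, and hang the hook back upright in its stand. Never touch the cartridge with the gripper, do not force anything, and leave everything else on the bench alone.

Things in the scene. Friction and masses are not known exactly. Their poses are not given: they have to be found in the camera images.
- warmer: White filter warmer fixed to the bench, 110 (x) x 120 (y) x 125 mm (z), with one round vertical bore in the middle of its top, 46 mm in diameter, 112 mm deep. Origin: centre of its underside; z up. Three hidden spring pads low in the bore grip the cartridge's side.
- mouth (a point): Centre of the bore's mouth, at the warmer's top. Drawing the cartridge up the first 25 mm takes about 4 to 9 N in all (drag of the spring pads and weight, different each time), after that only its weight of 1 to 2.5 N. More than 15 N on the cartridge or 12 N on the warmer is too much.
- cartridge: White plastic filter cartridge standing loose on the floor of the bore, 13 mm above the bench: a disc 42 mm in diameter with a flat top 28 mm above its origin (centre of its underside; z up) and a rigid upright steel wire loop on top. Two lugs, 3 x 7 mm and 5 mm high, stand on the top at x = +14.5 and -14.5 mm.
- loop_bar (a point): Middle of the flat top bar of the cartridge's rigid, upright steel loop, 26.5 mm above the cartridge's flat top, on its axis. The bar runs along x, 3.5 mm thick along y and 3 mm high; 21 mm free between the legs, 25 mm free below it. Hook it by passing the J's tip under the bar along y until the rod meets the bar. Same axes as the cartridge.
- hook_tool: Pull hook, 100 g, hanging in its stand. Black handle 24 (x) x 18 (y) mm, 6 to 68 mm above the origin; steel collar, 68 mm diameter, 6 mm high; 4.5 mm steel rod below. Origin: centre of the collar's underside; z up. The rod ends 120 mm lower in a square J, 6 mm wide, turned up to +y: tip axis 10 mm from rod axis, 5.5 mm free between; inner bottom 116 mm, tip's top 108 mm below the origin.
- tool_grip (a point): Where to grip the handle: on its axis, 40 mm above the tool's origin, fingers closing along the tool's y on faces 18 mm apart. Same axes as the tool.
- rod_nominal (a point): Point on the tool's axis 120 mm below its origin, level with the J's lowest point, where a true rod would end. The wire rod is bent at the collar: its end lies an unmeasured 0 to 11 mm off this point to +y or -y (up to 0.09 rad, the J leaning with it), different each time, so feel for the bore's wall. The rod itself is stiff. Same axes as the tool.
- stand: Aluminium stand fixed to the bench: foot 90 x 90 mm, an upright wall on its -x side and a top plate 90 x 90 mm, 8 mm thick, upper face 138 mm above the bench, with a hole of 54 mm in which the hook hangs, its collar resting on the plate. Origin: centre of its underside; z up.
- stand_hole (a point): Centre of the hole in the stand's top plate, at the plate's upper face, 138 mm above the bench.
- cup: Steel cup fixed to the bench, 70 mm outside and 62 mm inside diameter, 46 mm high, its inner floor 6 mm above its underside. Origin: centre of its underside; z up.
- jar: Bystander: amber jar, 56 mm in diameter, 85 mm high. Origin: centre of underside.
- bottle: Bystander: clear bottle, 48 mm in diameter, 110 mm high. Origin: centre of underside.
- syringe: Bystander: large syringe lying along its x, 170 mm long, 40 mm wide at its flange, 30 mm high. Origin: on the bench under its barrel.
- vent_filter: Bystander: white vent filter of 42 mm diameter with a stub on top, 40 mm high, no loop, on the bench. Origin: centre of underside.
- wrench: Bystander: steel wrench 140 mm long lying along its x.
- dish: Bystander: glass dish, 62 mm in diameter, 14 mm high. Origin: centre of underside.
- tube_clamp: Bystander: white plastic tube clamp, 50 x 12 mm, 22 mm high. Origin: centre of underside.

How it is judged:
By the outcome, as a careful person would: the job done as asked, in the order asked, and still so for the second after the job is handed in, with the robot touching nothing.
It also fails if it takes over 72 s, if anything falls off the work surface, if the arm or the gripper's body presses on something with over 40 N, if the wrist force passes 120 N, or if a joint passes its speed limit or range.

## Working session

There is one attempt and no reset: what is moved stays moved. The work goes in short steps, each a Python script; the robot and the scene stay as the last script left them, time stands still between calls to the robot, and variables do not carry over. Pictures are saved under pics/ and viewed, about 8 in all and at most 12, crops included, and the job is handed in when it is done.

```bash
ls; mkdir -p pics; python3 - <<'E'
from rig import arm, imaging
import cv2, numpy as np
print(arm.get_clock(), arm.tips_ahead)
for n in("scene","top"):
    p,d=imaging.snapshot(n); cv2.imwrite(f"pics/{n}0.png",p); np.savez(f"pics/{n}0.npz",p=p,d=d)
    print(n,imaging.camera_model(n), (d>0).mean())
print(imaging.camera_model("wrist"))
E
```

```text
pics
0.0 0.0841
scene {'intrinsics': array([[515.70765316,   0.        , 315.68345867],
       [  0.        , 515.70765316, 190.58919005],
       [  0.        ,   0.        ,   1.        ]]), 'distortion': array([0.03328579, 0.        , 0.        , 0.        , 0.        ]), 'eye': array([1.31189642, 0.4471407 , 1.06058055]), 'attitude': array([-1.38107721, -2.24681137,  0.86818343])} 0.9962421875
top {'intrinsics': array([[412.52254447,   0.        , 325.17810182],
       [  0.        , 412.52254447, 192.29483444],
       [  0.        ,   0.        ,   1.        ]]), 'distortion': array([-0.05428413,  0.        ,  0.        ,  0.        ,  0.        ]), 'eye': array([0.49155496, 0.02777557, 1.18415116]), 'attitude': array([-2.21010748,  2.17549991, -0.03655044])} 0.99594140625
{'intrinsics': array([[340.75376268,   0.        , 323.13368668],
       [  0.        , 340.75376268, 202.41753402],
       [  0.        ,   0.        ,   1.        ]]), 'distortion': array([-0.03593596,  0.        ,  0.        ,  0.        ,  0.        ]), 'mount': array([[-1.08575427e-04, -9.71056902e-01, -2.38848241e-01,
         6.54901463e-02],
       [ 9.99999990e-01, -1.26132968e-04,  5.82246803e-05,
        -4.31830692e-04],
       [-8.66661150e-05, -2.38848232e-01,  9.71056906e-01,
        -8.28312967e-02],
       [ 0.00000000e+00,  0.00000000e+00,  0.00000000e+00,
         1.00000000e+00]])}
```

View pics/top0.png

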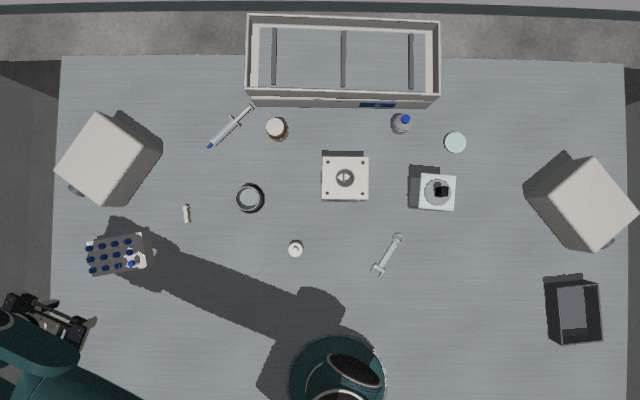

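View pics/scene0.png

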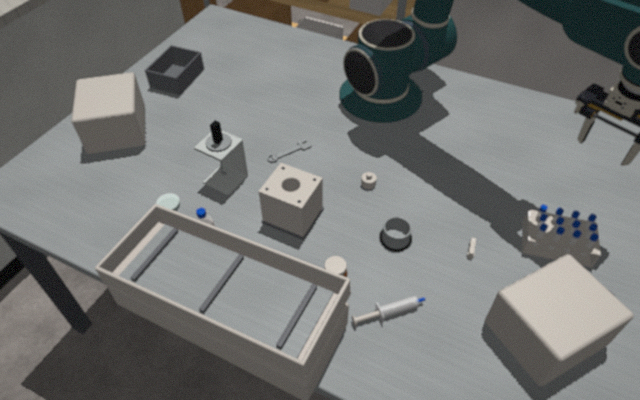

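```bash
cat > h.py <<'E'
from rig import arm, imaging
import cv2, numpy as np
from scipy.spatial.transform import Rotation as R
def rv(yaw):  # tool down, tool x axis at yaw in world
    c,s=np.cos(yaw),np.sin(yaw)
    return R.from_matrix(np.array([[c,s,0],[s,-c,0],[0,0,-1]])).as_rotvec()
def wpose():
    return np.array(arm.get_tool_pos()),np.array(arm.get_ee_rot())
def campose(name,wp=None):
    m=imaging.camera_model(name); K=m["intrinsics"];D=m["distortion"]
    if name!="wrist": return K,D,R.from_rotvec(m["attitude"]).as_matrix(),m["eye"]
    Rt=R.from_rotvec(wp[1]).as_matrix();M=m["mount"]
    return K,D,Rt@M[:3,:3],Rt@M[:3,3]+wp[0]
def onplane(uv,z,name,wp=None):
    K,D,Rc,e=campose(name,wp)
    n=cv2.undistortPoints(np.float64(uv).reshape(-1,1,2),K,D).reshape(-1,2)
    r=np.c_[n,np.ones(len(n))]@Rc.T
    return e+r*((z-e[2])/r[:,2])[:,None]
def proj(P,name,wp=None):
    K,D,Rc,e=campose(name,wp)
    return cv2.projectPoints((np.float64(P).reshape(-1,3)-e)@Rc,np.zeros(3),np.zeros(3),K,D)[0].reshape(-1,2)
def cloud(d,name,wp=None):
    K,D,Rc,e=campose(name,wp)
    v,u=np.mgrid[:400,:640]
    n=cv2.undistortPoints(np.float64(np.c_[u.ravel(),v.ravel()]).reshape(-1,1,2),K,D).reshape(-1,2)
    P=(np.c_[n,np.ones(len(n))]*d.reshape(-1,1))@Rc.T+e
    P[d.ravel()==0]=np.nan
    return P.reshape(400,640,3)
E
python3 - <<'E'
from h import *
f=np.load("pics/top0.npz");P=cloud(f["d"],"top")
for nm,uv,z in(("warmer",(345,177),.125),("stand",(433,190),.138),("handle",(441,190),.206),("cup",(250,198),.046)):
    print(nm,onplane([uv],z,"top").round(3))
for nm,(u0,v0,u1,v1),lo,hi in(("warmer",(310,140,380,215),.115,.135),("plate",(400,155,465,220),.125,.146),("handle",(400,155,465,220),.19,.23),("cup",(225,175,275,220),.036,.056)):
    Q=P[v0:v1,u0:u1].reshape(-1,3);Q=Q[(Q[:,2]>lo)&(Q[:,2]<hi)]
    print(nm,len(Q),Q.mean(0).round(4),(cv2.minAreaRect(np.float32(Q[:,:2]*1000))))
E
```

```text
warmer [[ 0.579 -0.01   0.125]]
stand [[ 0.549 -0.233  0.138]]
handle [[ 0.545 -0.236  0.206]]
cup [[0.524 0.25  0.046]]
warmer 1758 [ 0.5774 -0.0103  0.1245] ((577.2777099609375, -9.984424591064453), (109.08324432373047, 118.99152374267578), 0.8419448733329773)
plate 1108 [ 0.5446 -0.2405  0.1393] ((544.8070678710938, -243.39865112304688), (91.98844146728516, 90.59664916992188), 85.82471466064453)
handle 88 [ 0.5429 -0.2415  0.2038] ((543.3135986328125, -242.55242919921875), (16.818572998046875, 23.99429702758789), 86.88373565673828)
cup 130 [0.5229 0.2591 0.045 ] ((523.7035522460938, 258.1154479980469), (66.67440032958984, 67.97332763671875), 0.9736821055412292)
```

```bash
python3 - <<'E'
from h import *
M=imaging.camera_model("wrist")["mount"]
# look straight down: tool yaw 0 -> camera above mouth
Rt0=R.from_rotvec(rv(0)).as_matrix(); Rc=Rt0@M[:3,:3]
z=Rc[:,2]; ax=np.cross(z,[0,0,-1]); ang=np.arcsin(np.linalg.norm(ax)); Rfix=R.from_rotvec(ax/np.linalg.norm(ax)*ang).as_matrix()
Rt=Rfix@Rt0
eye=np.array([.5775,-.010,.34]); pos=eye-Rt@M[:3,3]
arm.movep(pos,R.from_matrix(Rt).as_rotvec())
wp=wpose();p,d=imaging.snapshot("wrist");np.savez("pics/w1.npz",p=p,d=d,a=wp[0],b=wp[1])
print(arm.get_clock(),pos,wp,arm.get_q(),proj([[.5775,-.01,.125],[.5775,-.01,.0675]],"wrist",wp))
c=proj([[.5775,-.01,.1]],"wrist",wp)[0].astype(int)
s=p[c[1]-60:c[1]+60,c[0]-80:c[0]+80]; print(c)
cv2.imwrite("pics/w1.png",cv2.resize(cv2.convertScaleAbs(s,alpha=1.5),None,fx=5,fy=5,interpolation=cv2.INTER_CUBIC))
P=cloud(d,"wrist",wp)
w=P[c[1]-60:c[1]+60,c[0]-80:c[0]+80]
Q=w.reshape(-1,3);r=np.hypot(Q[:,0]-.5775,Q[:,1]+.01)
B=Q[(Q[:,2]>.058)&(Q[:,2]<.08)&(r<.021)];print("bar",len(B),B.mean(0),cv2.minAreaRect(np.float32(B[:,:2]*1e3)))
T=Q[(Q[:,2]>.118)&(Q[:,2]<.132)&(r<.07)];print("top",len(T),T[:,2].mean(),cv2.minAreaRect(np.float32(T[:,:2]*1e3)))
H=Q[(Q[:,2]<.11)&(r<.03)];print("bore",cv2.minEnclosingCircle(np.float32(H[:,:2]*1e3)))
F=Q[(Q[:,2]<.055)&(Q[:,2]>.03)&(r<.022)];print("flat",len(F),np.median(F,0),np.percentile(F[:,2],[5,50,95]))
E
```

```text
2.6833 [ 0.53368945 -0.01042655  0.24392387] (array([ 0.5338206 , -0.0099073 ,  0.24400573]), array([-3.11852419e+00, -1.92617152e-03, -3.77970097e-01])) [-0.07369132 -0.29244807  1.92875888  0.01877172  1.26479583  1.49242344] [[322.60138227 203.65215168]
 [322.74954373 203.27191407]]
[322 203]
bar 149 [ 0.57814043 -0.01100609  0.06983975] ((578.10546875, -11.014265060424805), (26.450654983520508, 3.447599172592163), 3.4353837966918945)
top 15286 0.1257926837009095 ((578.2537841796875, -9.247261047363281), (75.56033325195312, 101.01484680175781), 0.09939822554588318)
bore ((578.1050415039062, -10.97964859008789), 23.138635635375977)
flat 1683 [ 0.57762166 -0.00927375  0.04185045] [0.04032713 0.04185045 0.0438275 ]
```

View pics/w1.png

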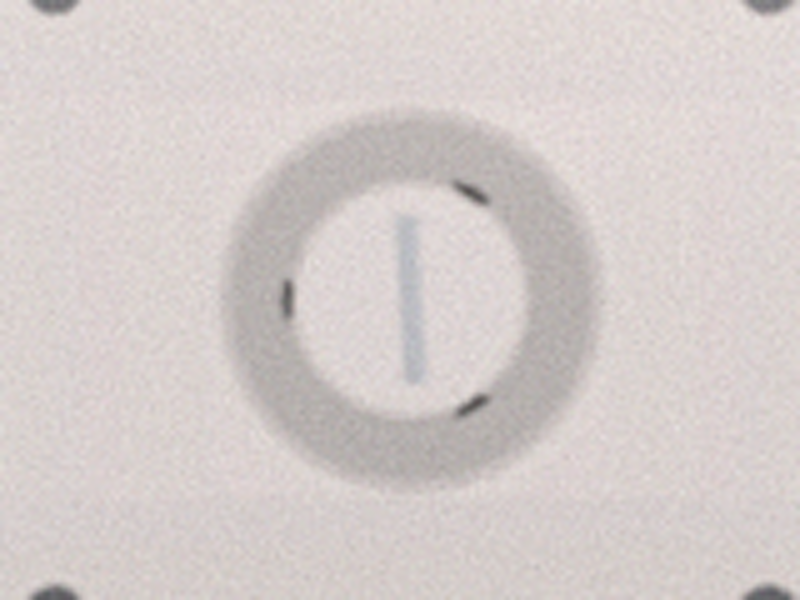

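```bash
python3 - <<'E'
from h import *
f=np.load("pics/w1.npz");Rot=f["b"]
M=imaging.camera_model("wrist")["mount"];Rt=R.from_rotvec(Rot).as_matrix()
eye=np.array([.5435,-.2425,.42]); arm.movep(eye-Rt@M[:3,3],Rot)
wp=wpose();p,d=imaging.snapshot("wrist");np.savez("pics/w2.npz",p=p,d=d,a=wp[0],b=wp[1])
P=cloud(d,"wrist",wp);Q=P.reshape(-1,3);r=np.hypot(Q[:,0]-.5435,Q[:,1]+.2425)
for n,lo,hi,rm in(("handle",.195,.215,.03),("collar",.1415,.150,.045),("plate",.132,.1405,.08)):
    B=Q[(Q[:,2]>lo)&(Q[:,2]<hi)&(r<rm)];print(n,len(B),B.mean(0).round(4),cv2.minAreaRect(np.float32(B[:,:2]*1e3)),cv2.minEnclosingCircle(np.float32(B[:,:2]*1e3)))
print(arm.get_clock())
cv2.imwrite("pics/w2.png",cv2.resize(cv2.convertScaleAbs(p[90:310,180:460],alpha=1.3),None,fx=2.5,fy=2.5))
E
```

```text
handle 1050 [ 0.5438 -0.2459  0.2064] ((543.792724609375, -246.0042724609375), (17.965152740478516, 23.962404251098633), 86.52931213378906) ((543.7673950195312, -246.2823486328125), 13.561850547790527)
collar 4391 [ 0.5437 -0.2458  0.1448] ((543.8847045898438, -246.23562622070312), (67.16617584228516, 66.40811157226562), 0.4684729278087616) ((543.7141723632812, -246.07415771484375), 33.83904266357422)
plate 6379 [ 0.5464 -0.2459  0.1389] ((545.12939453125, -246.0237579345703), (90.4022445678711, 90.41930389404297), 85.85781860351562) ((544.9570922851562, -246.2660675048828), 63.26887130737305)
3.7083
```

View pics/w2.png

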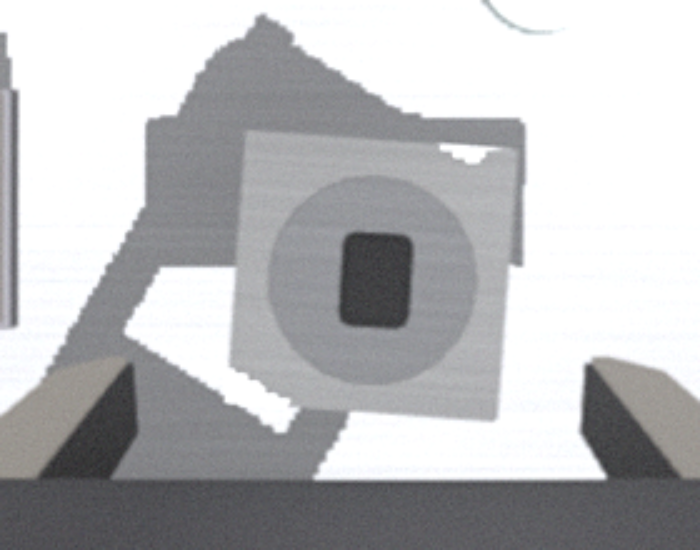

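```bash
python3 - <<'E'
from h import *
o=rv(-.061)
x,y=.5438,-.2461
arm.movep([x,y,.33],o); arm.move_linear([x,y,.243],max_speed=.12)
arm.grasp(50); print(arm.get_finger_gap(),arm.get_contact_force())
arm.move_linear([x,y,.245],max_speed=.05)
arm.move_linear([x,y,.40],max_speed=.15); print(arm.get_contact_force(),arm.get_finger_gap())
for X in ([.75,.15,.62],[.70,.12,.55],[.65,.05,.55]):
    try: arm.movep(X,rv(.49)); break
    except arm.PlanningError as e: print(e)
arm.dwell(.2)
wp=wpose();p,d=imaging.snapshot("scene");np.savez("pics/s3.npz",p=p,d=d,a=wp[0],b=wp[1])
print(arm.get_clock(),wp,arm.get_q())
ax=lambda h,dy=0:wp[0]+R.from_rotvec(wp[1]).apply([0,dy,.105+h])
u=proj([ax(h) for h in(0,.04,.08,.12)],"scene");print(u.round(1))
c=u[2].astype(int)
x0,y0=c[0]-60,c[1]-60
cv2.imwrite("pics/s3.png",cv2.resize(p[y0:y0+110,x0:x0+120],None,fx=5,fy=5,interpolation=cv2.INTER_CUBIC));print(x0,y0)
P=cloud(d,"scene");L=(P-wp[0])@R.from_rotvec(wp[1]).as_matrix()
m=(np.abs(L[...,0])<.03)&(np.abs(L[...,1])<.035)&(L[...,2]>.11)&(L[...,2]<.24)
Q=L[m]
for a in np.arange(.11,.24,.008):
    q=Q[(Q[:,2]>=a)&(Q[:,2]<a+.008)]
    if len(q): print(round(a-.105,3),len(q),(q.min(0)*1e3).round(1),(q.max(0)*1e3).round(1),(q.mean(0)*1e3).round(1))
E
```

```text
0.017432508240094395 [-0.45568408 -0.13075421  0.28350433]
[ 0.09387463 -0.44111861 -0.58273055] 0.017638887410543955
9.6333 (array([0.74992987, 0.14924302, 0.62009862]), array([3.04811230e+00, 7.60538959e-01, 6.40681229e-05])) [ 1.63288529e-01  4.77251005e-01  4.76679723e-01 -4.66338093e-05
  2.18758770e+00  1.24481855e+00]
[[314.1 122.3]
 [314.4 140.7]
 [314.7 157.8]
 [315.  173.8]]
254 97
0.029 11 [  1.2   2.2 135. ] [  3.5   5.6 142. ] [  2.2   3.7 137.8]
0.037 8 [  0.8   2.3 142.6] [  3.3   5.7 148.2] [  1.6   4.2 145.3]
0.045 9 [ -0.2   4.1 150.2] [  2.7   5.9 157.7] [  1.8   5.1 153.6]
0.053 10 [  0.7   4.3 158.2] [  4.1   7.7 165.6] [  2.    6.2 161.6]
0.061 9 [  0.8   4.4 166.3] [  4.    7.9 172.8] [  2.1   6.5 169.2]
0.069 9 [ -0.6   6.2 176. ] [  4.    9.8 181.9] [  2.    7.5 179. ]
0.077 9 [ -0.2   6.4 183.1] [  4.9  10.  188.9] [  2.2   8.2 186.1]
0.085 9 [  0.    6.6 190.9] [  4.2  10.1 196.8] [  2.1   8.5 193.7]
0.093 8 [ -0.8   8.4 198.4] [  5.   10.3 205.7] [  2.    9.2 202.8]
0.101 10 [ -1.4  -1.8 207.4] [  5.2  12.2 213.8] [  1.9   6.4 211.6]
0.109 21 [-2.700e+00 -1.000e-01  2.141e+02] [  5.   12.3 221.5] [  2.    6.3 217.6]
0.117 19 [ -2.3   0.  222.1] [  4.8  12.5 225.2] [  2.1   6.5 223.2]
```

View pics/s3.png

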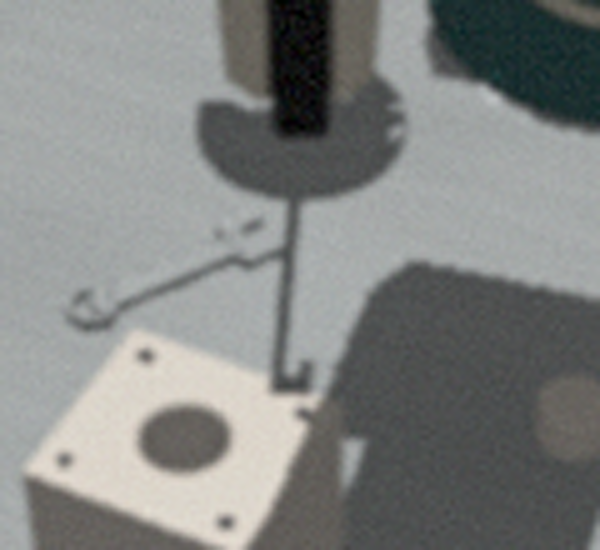

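```bash
cat >> h.py <<'E'
YB=.06; n=np.array([-np.sin(YB),np.cos(YB),0]); BAR=np.array([.5781,-.0110,0])
def tcp(rod,jz,bend=.010): # rod end centre at distance `rod` along n from bar, J bottom at jz
    return BAR+n*(rod+bend)+[0,0,jz+.225]
E
python3 - <<'E'
from h import *
arm.movep(tcp(-.006,.165),rv(YB)); arm.dwell(.2)
print(arm.get_contact_force())
print(arm.move_linear(tcp(-.006,.085),max_speed=.08,contact_N=3),arm.get_contact_force())
hit=arm.move_linear(tcp(-.028,.085),max_speed=.015,contact_N=2)
p=np.array(arm.get_tool_pos());print("wall",hit,(p-BAR)@n*1e3,"rod est",((p-BAR)@n-.010)*1e3,arm.get_contact_force(),p,arm.get_clock())
E
```

```text
[ 0.79917434  0.23750309 -1.55956399]
False [-0.34775981  0.33156209 -0.64020855]
wall True -10.231621765996648 rod est -20.231621765996646 [0.33425818 2.20384792 0.32077757] [ 0.57866163 -0.02121633  0.3096192 ] 13.2667
```

```bash
sed -i 's/bend=.010)/bend=.0103)/' h.py; python3 - <<'E'
from h import *
arm.move_linear(tcp(-.0167,.085),max_speed=.03); f0=np.array(arm.get_contact_force())
hit=arm.move_linear(tcp(-.0167,.048),max_speed=.03,contact_N=2.5)
print("down",hit,arm.get_tool_pos(),f0,arm.get_contact_force())
if not hit:
    hit=arm.move_linear(tcp(.002,.048),max_speed=.015,contact_N=2)
    p=np.array(arm.get_tool_pos());print("bar",hit,((p-BAR)@n-.0103)*1e3,p,arm.get_contact_force(),arm.get_wrist_torque())
print(arm.get_clock())
E
```

```text
down False [ 0.5785572  -0.01739448  0.27323832] [ 0.04773001 -0.44445795 -0.55642539] [-0.28016443 -0.55281826 -0.61306093]
bar True -3.4532951143860844 [ 0.57760137 -0.00417091  0.27261595] [ 0.62725823  0.1821719  -0.61931089] [-0.20508723  0.10316851  0.04839566]
15.7917
```

```bash
python3 - <<'E'
from h import *
arm.move_linear(tcp(-.0042,.048),max_speed=.02);f0=np.array(arm.get_contact_force())
hit=arm.move_linear(tcp(-.0042,.070),max_speed=.02,contact_N=2)
p=np.array(arm.get_tool_pos());print("up",hit,p[2]-.225,f0,arm.get_contact_force())
if hit:
    z=p[2]-.225
    for dz in(.004,.010,.018,.026,.034,.045):
        arm.move_linear(tcp(-.0042,z+dz),max_speed=.02)
        print(dz,np.round(arm.get_contact_force(),2),np.round(arm.get_tool_pos(),4))
print(arm.get_clock())
E
```

```text
up True 0.06260699882159207 [ 0.22655724 -0.26704123 -0.78365505] [ 0.57469081 -0.18006938 -1.78479496]
0.004 [-0.02 -0.7  -2.32] [ 0.5777 -0.0049  0.2915]
0.01 [-0.33 -0.57 -2.33] [ 0.5778 -0.0049  0.298 ]
0.018 [-0.41 -0.27 -1.05] [ 0.5778 -0.005   0.3059]
0.026 [-0.23 -1.42 -2.34] [ 0.5777 -0.0049  0.3136]
0.034 [ 0.65  0.28 -3.5 ] [ 0.5777 -0.0049  0.3217]
0.045 [-0.67  0.02 -3.94] [ 0.5777 -0.0049  0.3325]
19.975
```

```bash
python3 - <<'E'
from h import *
F=[arm.get_contact_force()]
for i in range(6): arm.dwell(.05);F.append(arm.get_contact_force())
print(np.round(F,2))
wp=wpose();p,d=imaging.snapshot("scene");np.savez("pics/s4.npz",p=p,d=d,a=wp[0],b=wp[1])
c=proj([[.578,-.011,.16]],"scene")[0].astype(int)
cv2.imwrite("pics/s4.png",cv2.resize(p[c[1]-55:c[1]+45,c[0]-60:c[0]+60],None,fx=5,fy=5,interpolation=cv2.INTER_CUBIC))
L=(cloud(d,"scene")-wp[0])@R.from_rotvec(wp[1]).as_matrix()
m=(np.abs(L[...,0])<.04)&(np.abs(L[...,1])<.04)&(L[...,2]>.085)&(L[...,2]<.13)
q=L[m];print((q[:,2].min(),np.median(q[np.hypot(q[:,0],q[:,1])>.015][:,2])),len(q),arm.get_finger_gap())
s=L[(np.abs(L[...,0])<.045)&(np.abs(L[...,1])<.05)&(L[...,2]>.112)&(L[...,2]<.20)];s=s[np.argsort(s[:,2])]
print(len(s),(s[::6]*1e3).round(1))
E
```

```text
[[-0.67  0.02 -3.94]
 [ 0.28 -0.46 -4.19]
 [ 1.5   0.17 -2.92]
 [ 0.17  0.38 -4.07]
 [-0.04 -0.44 -3.19]
 [-0.8  -1.07 -3.62]
 [ 0.06 -0.12 -3.66]]
(np.float64(0.08501157193882287), np.float64(0.10015308897035044)) 373 0.01771072861732334
34 [[  0.9   3.6 141.6]
 [  4.6   2.2 147.7]
 [  2.    4.2 161.3]
 [  2.7   4.4 171.2]
 [  1.3   5.8 183.7]
 [  2.5   5.7 193.2]]
```

View pics/s4.png

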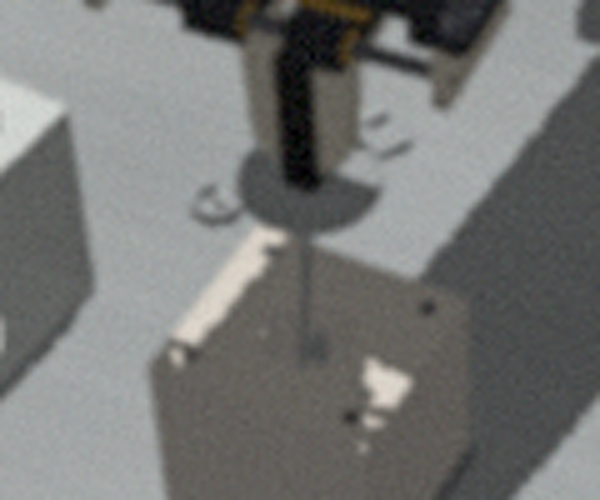

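```bash
cat > look.py <<'E'
from h import *
def look(tag,P0,fx=5,w=60,h=50):
    wp=wpose();p,d=imaging.snapshot("scene");np.savez(f"pics/{tag}.npz",p=p,d=d,a=wp[0],b=wp[1])
    c=proj([P0],"scene")[0].astype(int)
    cv2.imwrite(f"pics/{tag}.png",cv2.resize(p[c[1]-h:c[1]+h,c[0]-w:c[0]+w],None,fx=fx,fy=fx,interpolation=cv2.INTER_CUBIC))
    return p,d,wp
def favg(k=8):
    F=[]
    for i in range(k): F.append(arm.get_contact_force());arm.dwell(.03)
    return np.mean(F,0).round(2)
E
python3 - <<'E'
from look import *
for z in(.125,.145,.165):
    arm.move_linear(tcp(-.0042,z),max_speed=.025); print(z,favg())
look("s5",[.578,-.011,.17])
print(arm.get_clock())
E
```

```text
0.125 [ 0.09  0.28 -3.36]
0.145 [ 0.36 -0.2  -3.17]
0.165 [-0.08  0.1  -3.24]
23.9167
```

View pics/s5.png

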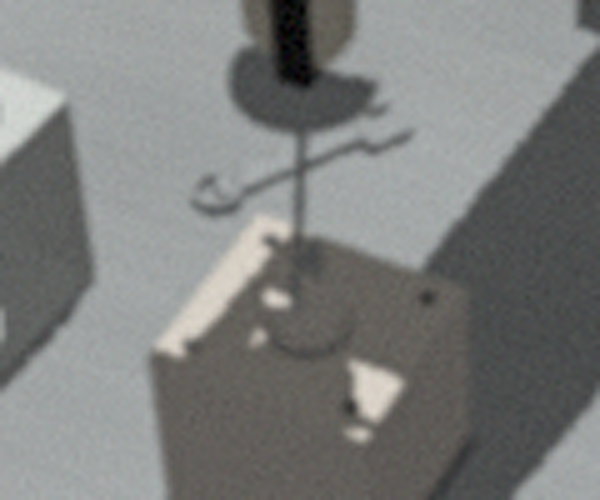

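```bash
python3 - <<'E'
from look import *
arm.move_linear(tcp(-.0042,.190),max_speed=.03)
arm.move_linear(tcp(-.0042,.222),max_speed=.06); print(favg(4))
arm.move_linear([.535,.13,.447],max_speed=.07)
wp=wpose();p,d=imaging.snapshot("wrist");np.savez("pics/w6.npz",p=p,d=d,a=wp[0],b=wp[1])
Q=cloud(d,"wrist",wp).reshape(-1,3)
r=np.hypot(Q[:,0]-.5237,Q[:,1]-.258)
B=Q[(Q[:,2]>.040)&(Q[:,2]<.054)&(r<.045)];print(len(B),cv2.minEnclosingCircle(np.float32(B[:,:2]*1e3)),B.mean(0))
print(arm.get_clock(),favg(4))
cv2.imwrite("pics/w6.png",p)
# scene/top rim too
for nm in("top","scene"):
    f=np.load(f"pics/{nm}0.npz");Q=cloud(f["d"],nm).reshape(-1,3);r=np.hypot(Q[:,0]-.5237,Q[:,1]-.258)
    B=Q[(Q[:,2]>.040)&(Q[:,2]<.054)&(r<.045)];print(nm,len(B),cv2.minEnclosingCircle(np.float32(B[:,:2]*1e3)))
E
```

```text
[ 0.4  -0.32 -2.92]
507 ((523.4439086914062, 256.8638610839844), 35.110748291015625) [0.52404682 0.25753514 0.04591446]
27.9417 [ 0.14  0.39 -3.21]
top 120 ((522.77587890625, 257.7266540527344), 35.16225051879883)
scene 149 ((526.0580444335938, 256.341552734375), 36.62247085571289)
```

View pics/w6.png

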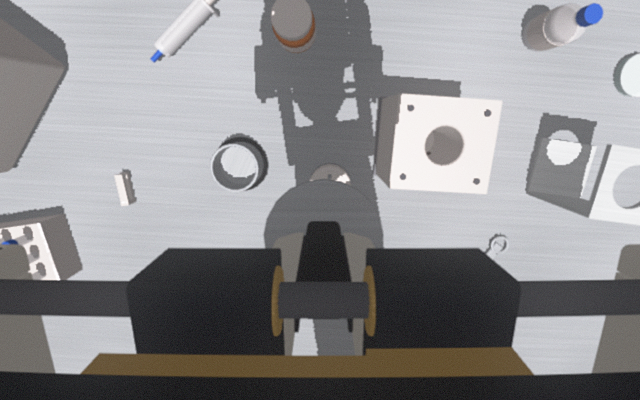

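```bash
cat >> h.py <<'E'
CUP=np.array([.5236,.2570,0])
def ctcp(rod,jz): return CUP+n*(rod+.0103)+[0,0,jz+.225]  # rod end relative to cup centre
E
python3 - <<'E'
from look import *
arm.move_linear(ctcp(-.005,.222),max_speed=.07); arm.dwell(.4)
arm.move_linear(ctcp(-.005,.110),max_speed=.06)
arm.move_linear(ctcp(-.005,.064),max_speed=.04); arm.dwell(.2); print(favg())
arm.move_linear(ctcp(-.005,.054),max_speed=.012); print(favg())
arm.move_linear(ctcp(-.005,.049),max_speed=.012); print(favg(),arm.get_tool_pos(),arm.get_clock())
look("s7",[.523,.257,.05])
E
```

```text
[-0.11 -0.01 -3.15]
[-0.11 -0.28 -0.87]
[-0.14 -0.49 -1.25] [0.52328322 0.26230552 0.27402532] 36.3917
```

View pics/s7.png

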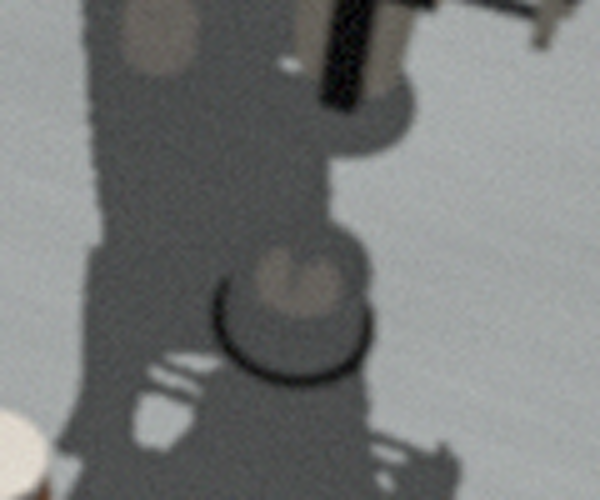

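```bash
python3 - <<'E'
from look import *
print(arm.move_linear(ctcp(-.005,.0425),max_speed=.02,contact_N=2),favg(4))
hit=arm.move_linear(ctcp(-.0195,.0425),max_speed=.02,contact_N=2)
print("back",hit,arm.get_tool_pos(),ctcp(-.0195,.0425),favg(4))
if not hit:
    hit=arm.move_linear(ctcp(-.0195,.075),max_speed=.03,contact_N=2); print("up",hit,favg(4))
    if not hit: arm.move_linear(ctcp(-.0195,.19),max_speed=.12)
print(arm.get_clock())
look("s8",[.523,.257,.05])
E
```

```text
False [-0.25 -0.69 -1.53]
back False [0.52416251 0.24783462 0.26752989] [0.52415167 0.24781656 0.2675    ] [-0.5  -0.1  -1.18]
up False [-0.32  0.26 -0.38]
40.5333
```

View pics/s8.png

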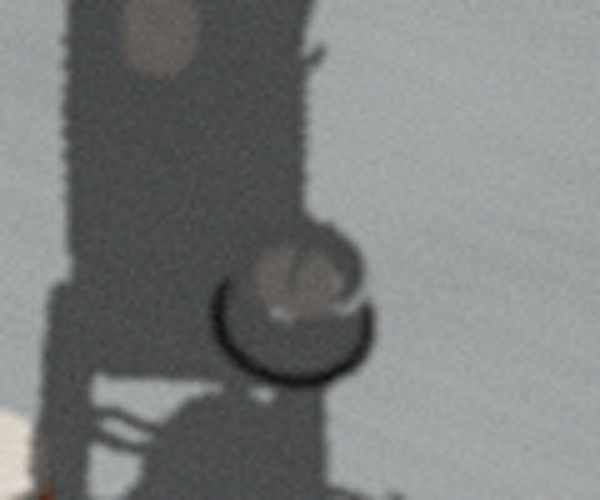

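```bash
python3 - <<'E'
from look import *
x,y=.5442,-.2461;o=rv(-.061)
arm.movep([x,y,.42],o);arm.dwell(.2)
print(arm.move_linear([x,y,.262],max_speed=.07,contact_N=4))
hit=arm.move_linear([x,y,.2425],max_speed=.02,contact_N=2);print(hit,arm.get_tool_pos(),favg(4))
if arm.get_tool_pos()[2]<.248:
    arm.release(); arm.dwell(.2)
    arm.move_linear([x,y,.36],max_speed=.12)
    p,d,wp=look("s9",[.544,-.246,.13])
    M=imaging.camera_model("wrist")["mount"];Rot=np.load("pics/w2.npz")["b"];Rt=R.from_rotvec(Rot).as_matrix()
    arm.movep(np.array([.5435,-.2425,.42])-Rt@M[:3,3],Rot)
    wp=wpose();p,d=imaging.snapshot("wrist");Q=cloud(d,"wrist",wp).reshape(-1,3);r=np.hypot(Q[:,0]-.5435,Q[:,1]+.2425)
    for n_,lo,hi,rm in(("handle",.195,.215,.03),("collar",.1415,.150,.045)):
        B=Q[(Q[:,2]>lo)&(Q[:,2]<hi)&(r<rm)];print(n_,len(B),B.mean(0).round(4),B[:,2].std(),cv2.minAreaRect(np.float32(B[:,:2]*1e3)))
print(arm.get_clock())
# cartridge check from top
p,d=imaging.snapshot("top");Q=cloud(d,"top").reshape(-1,3);r=np.hypot(Q[:,0]-.5235,Q[:,1]-.257)
B=Q[r<.028];print("cup contents z hist",np.histogram(B[:,2],np.arange(0,.08,.005)),np.median(B,0))
c=proj([.5235,.257,.04],"top")[0].astype(int)
a=cv2.resize(cv2.convertScaleAbs(p[c[1]-25:c[1]+25,c[0]-25:c[0]+25],alpha=1.5),(400,400),interpolation=cv2.INTER_CUBIC)
s=cv2.resize(cv2.imread("pics/s9.png"),(400,400)) 
cv2.imwrite("pics/f.png",np.hstack([a,s]))
E
```

```text
False
True [ 0.5441344  -0.24608277  0.24298308] [-0.72 -0.02  5.66]
handle 1042 [ 0.5441 -0.2467  0.2064] 0.0009750882393793838 ((544.0703125, -246.69577026367188), (17.89872932434082, 24.019559860229492), 86.52269744873047)
collar 4398 [ 0.5439 -0.2465  0.1448] 0.0007012832636904865 ((544.0184326171875, -247.01962280273438), (66.43547821044922, 66.54412841796875), 88.9161605834961)
49.125
cup contents z hist (array([ 25,  46,   9,   8,   1,  12, 100,  43,   5,   0,   1,   3,  14,
         2,   0]), array([0.   , 0.005, 0.01 , 0.015, 0.02 , 0.025, 0.03 , 0.035, 0.04 ,
       0.045, 0.05 , 0.055, 0.06 , 0.065, 0.07 , 0.075])) [0.52371051 0.25465795 0.03254439]
```

View pics/f.png

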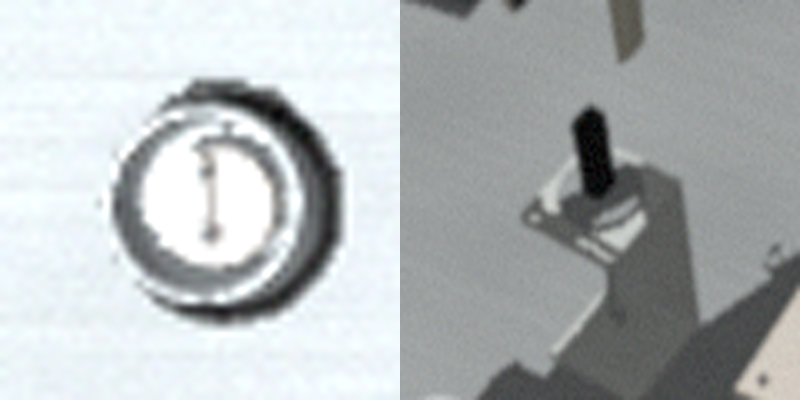

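The left half shows the cartridge flat in the cup, loop bar central at about (212,200). The right half shows the hook upright in its stand with the gripper clear.

```bash
python3 -c "
from rig import arm
print(arm.get_tool_pos(),arm.get_finger_gap()); arm.close_job(); print(arm.get_clock())"
```

```text
[ 0.499326   -0.24210083  0.32442797] 0.09304650595729044
the job is handed in; nothing more can be done
the job is handed in; nothing more can be done
```

The job is done and handed in at about 49 s of robot time: the cartridge stands upright and unhooked in the steel cup, and the hook is back in its stand.

**What I did**
- I took the hook from its stand. The scene camera's depth showed its wire bent about 10 mm towards the tool's −y, and a light touch on the bore wall (2 N stop) gave 10.3 mm.
- I passed the J under the loop bar, drew the cartridge out slowly and carried it to the cup. Then I set it down gently, unhooked it and hung the hook back.

**Last checks**
- **Cartridge:** the flat top sits at about z = 33 mm (34 expected) and the loop bar at about 60 mm. It is near the cup's centre.
- **Hook:** the collar rests on the stand plate, within about 1 mm of where it started and upright.
- **Gripper:** open and clear of everything.

**What disagreed or is uncertain**
- **Pull force:** single noisy readings over the first 25 mm showed only about 2 N above baseline, below the stated 4–9 N. I did not average them, so the true peak there is uncertain. After that it held steady at about 2.5 N.
- **Bar contact:** the rod met the bar about 2 mm later than expected, perhaps because the cartridge shifted in the bore. It still hooked cleanly.
- **Hanging the hook back:** setting the collar on the plate gave about 6 N of contact.
- **Bystanders:** I did not re-measure them at the end.

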